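# Stamp the star on a brass bar in the dial press

## Robot

A 6-joint arm with a two-finger parallel gripper is mounted at the origin on the work surface. World frame = base frame: x ahead of the robot, y to its left, z up, the work surface at z = 0. Lengths are in m, angles in rad, forces in N, time in s.
With the tool pointing down it reaches from about 0.4 to 0.825 m from the base axis. Payload 7 kg.
Tool frame: the origin (TCP) lies on the centre line of the jaws, within the pads' length; the fingertips stand 22 mm ahead of it and the grasp point (between the pads) lies 3 mm ahead of it; z points along the fingers, y is the line along which they close (so a half turn about z gives the same grasp; the last joint's range is limited). The gripper opens to 88 mm and grips with 3 to 60 N. Pads are 19 mm wide; open, the fingers measure 130 mm over their backs; the gripper's body (78 mm by 193 mm) begins 47 mm behind the grasp point.
Start: joints at [1.45, 0.359, 0.012, 0, -1.224, -0.288], TCP at [0.268, 0.619, 0.249] pointing down, gripper open.
Joint ranges: [-3.07, 3.07], [-1.43, 2.12], [-1.02, 1.25], [-3.03, 1.67], [-3.05, -0], [-3.03, 3.03]. Speed limits (rad/s): [2.39, 2.39, 3.01, 3.14, 3.14, 3.14].

## Interface

Orientations are given as [roll, pitch, yaw] about the fixed x, y, z axes, in that order (R = Rz(yaw) Ry(pitch) Rx(roll)).
In Python, from station import arm gives the robot as it stands.
- The arm moves only by the tool arm_command, never from a script. Its argument "series" is one flat list of numbers, 7 for each row, row after row: the turn, a rotation vector about the tool's x, y, z each as a share of 90 degrees, from -1 to 1, then the shift along the tool's x, y, z each as a share of 0.1 m, from -1 to 1, then the opening, from 0 (shut) to 1 (fully open). A call has 1 to 8 rows; each row is the pose to reach, as a shift and turn from the pose commanded when the call began, along the tool's axes at that moment; what a row does not reach only later rows make up. A row lasts 1/8 s, in which the tool goes at most 62.5 mm and 10.7 degrees, less where a joint would pass 70% of its speed; a pose out of reach is approached as far as the arm can. A call with a number of a shift or a turn outside -1 to 1 is refused whole. A call with a gripper value outside its range is refused whole. The fingers move at their own pace and stop on an object; "force" is the grip in N (left out, the last holds). Time passes only in rows, so rows that repeat a pose let the fingers close. It gives the time, the measured TCP pose, the force, the opening and the grip force at its end, in the units of the state.
- arm.get_state(): the state, without advancing time (a new reading comes with each control period).
- arm.grab_frame(name): name is "side" or "top" or "wrist"; returns the picture (420x560x3 uint8, blue, green, red); there is no depth.
- arm.camera_model(name): a dict with "fovy" (degrees; the focal length in pixels is half the picture's height over the tangent of half this angle, whatever the lens; pixels are square), "cx", "cy" (the principal point, pixels), "pose" (4x4, takes a point from camera to world coordinates). Camera axes: x right, y down, z forward; pixel columns grow to the right and rows downward; lengths in m; the calibration is good to about 2 mm. The wrist camera is an equidistant fisheye: a pixel r from the principal point sees the ray r / f radians off the axis. A picture is of the moment at which its call begins: read the wrist's pose just before it. camera_model takes no time and is no camera call; for the wrist camera it gives the pose at the moment of the call.
- arm.job_done(): hands the job in; it is judged then, once.
The state is a dict: "t": time; "q": joint angles; "qd": joint speeds; "joint_efforts": joint torques, N m; "eef_pos": TCP position; "ee_rot": TCP orientation; "force": force on the tool from outside, world axes, zero at the start; "moment": the same for the moment, N m; "width": finger opening in m; "gripper_force": force on a finger pad.
Only numpy, scipy, OpenCV 4.12 (cv2) and the standard library are available. Lean on these libraries where they do the work, as an engineer would, in place of code of your own. Each camera call takes 0.05 s, during which the arm holds its last target. There are 200 camera calls.

## Task

Stamp the star into the brass bar: slide the bar flat into the press's guide from its open side until it is fully home against the end stop, turn the dial by its T-handle so that the star stands at the pointer, then push the hand lever right down to its stop and let it spring back up. Stamp nothing but the star and only with the bar fully home; leave the bar home in the guide with the dial still on the star, and do not disturb the other things on the bench.

Things in the scene. Friction and masses are not known exactly. Their poses are not given: they have to be found in the camera images.
- press: Grey cast hand press, fixed, 0.285 m deep (x), about 0.29 m wide (y). Origin on the bench under the dial's axis; z up, -x side faces the robot; offsets in these texts are in its axes, in m. The column (x 0.122 to 0.172, y -0.035 to 0.035) stands behind the dial; its head (top 0.180, ram 0.196 high) reaches forward over the stamping station at x 0.078, y 0. The bar's guide runs along y under it.
- blank_home (a point): where the bar's centre (half its thickness up) must be when the bar is home: 62.5 mm above the bench at press x 0.078, y 0.050; axes as the press
- bar_stop (a point): Inner end of the bar's open-topped guide: foot of the end stop's face, press x 0.078, y -0.030, on the steel bed, 60 mm above the bench. From here side rails 32 mm apart and 7.5 mm tall run along +y to a flared mouth (about 40 mm wide) at y 0.053. The dial covers the guide for y below 0.055, leaving 11 mm of height over the bed. The bar goes in from the +y side, moving to -y.
- feed_mouth (a point): Outer end of the guide's tongue, middle of its top face: press x 0.078, y 0.115, 60 mm high, level with the bed. Between y 0.053 and here the bar lies on this bare tongue, 20 mm wide, with free space for fingers beside it and past its end (the home bar sticks out 15 mm past it).
- pointer_tip (a point): tip of the fixed pointer, a dark steel triangle under the front of the press's head, pointing to -x over the dial's rear: press x 0.043, y 0, 128 mm high
- dial (a joint): Angle of the dial (rad), growing anticlockwise seen from above, about the vertical axis through the press's origin; 0 when the star is at the pointer. Starts 0.5 to 2.0, so the star must go clockwise. Turns both ways against slight friction (0.12 N m) and stays where it is left, no click stops. Range -3.1 to 3.1. At most about 1.5 rad in one grasp.
- die_plate: The dial: aluminium disc 190 mm across, top face 94 mm high, with six flat dark motifs 25 to 36 mm across, 50 mm from its axis (star, then anticlockwise square, ring, triangle, cross, crescent). Outside each, 78 mm from the axis, its die: a sprung plunger with an 18 mm steel button standing 12 mm above the disc. Origin on the bench on the dial's axis; x points from there to the star.
- star (a point): centre of the star motif, five-pointed, on top of the dial
- handle_grip (a point): Middle of the dial's black T-handle: a bar 76 mm long, 18 mm wide and 30 mm tall on a stem on the dial's axis. This point is 170 mm above the bench (bar 155 to 185 mm); the bar lies along this point's x axis, in line with the star, and turns with the dial.
- lever (a joint): Angle of the hand lever (rad): 0 at rest, raised 45 degrees above level towards the robot; grows as it is pushed down; 0.8 is its stop, lever level. A spring holds it up and brings it back by itself: it takes about 3 N at the grip to start and 8 N at the stop. It is geared to the ram, which drives down the die under the head on to the bar.
- lever_pivot (a point): lever's pivot, 150 mm above the bench, press x 0.140, y -0.165; the pivot axis is the press's y. The lever points from here to press -x.
- lever_grip (a point): Point on the lever's centre line in the middle of its black rubber grip, 185 mm from the pivot; the grip is 26 mm thick, 124 to 226 mm from the pivot. At rest about 281 mm above the bench, at the stop about 150 mm. Moves with the lever, in the upright plane at press y -0.165.
- board: grey soldering board 210 x 140 x 22 mm, fixed, on which the bar lies at the start; origin under its centre
- blank: plain brass bar, 160 mm long (x), 28 mm wide (y), 5 mm thick (z), ends fully rounded, about 0.18 kg; origin: centre of its underside. Either end and either face will do.
- blank_center (a point): centre of the brass bar at half its thickness
- spool: bystander: spool of black binding wire with white flanges, 52 mm across, 66 mm tall
- dish: bystander: white porcelain dish, 100 mm across, 35 mm tall
- hammer: bystander: hammer lying on the bench along x; origin under its middle
- tool_pot: bystander: square wooden pot 75 mm wide, 105 mm tall, with sticks and files standing in it up to 230 mm high
Not all that is in view belongs to the job. Of the things like the blank, leave any that is blue or red; of the rest the larger one is meant.

How it is judged:
By the outcome, as a careful person would: the job done as asked, in the order asked, and still so for the second after the job is handed in, with the robot touching nothing.
It also fails if it takes over 72 s, if anything falls off the work surface, if the arm or the gripper's body presses on something with over 40 N, if the wrist force passes 120 N, or if a joint passes its speed limit or range.

## Working session

There is one attempt and no reset: what is moved stays moved. The work goes in short steps, Python scripts to look and compute and a tool call to move; the robot and the scene stay as the last step left them, time stands still between calls to the robot, and variables do not carry over. Pictures are saved under pics/ and viewed, at most 10 in all, crops included, and the job is handed in when it is done.

Besides the shell and the picture viewer there is one more tool, called after "Request:" in YAML: its name, and indented under it one key for each argument. arm_command: Moves the arm, as the interface text tells. Its arguments: {"type":"object","properties":{"series":{"type":"array"},"force":{"type":"number"}},"required":["series"]}

```bash
mkdir -p pics; ls; python3 - <<'E'
from station import arm
import cv2,numpy as np
s=arm.get_state();print(s)
for n in("top","side"):
    im=arm.grab_frame(n);cv2.imwrite(f"pics/{n}0.png",im);m=arm.camera_model(n);print(n,m)
E
```

```text
pics
{'t': 0.0, 'q': array([ 1.45010619e+00,  3.59392692e-01,  1.10588576e-02, -3.25568660e-04,
       -1.22410411e+00, -2.88097142e-01]), 'qd': array([ 5.78595335e-05, -1.23467943e-03,  3.44819453e-05, -1.02667018e-03,
        5.55097083e-04,  1.39364738e-03]), 'joint_efforts': array([-1.12793503e-03, -5.82697105e+01,  2.93045944e+01,  6.99684396e+00,
        6.78032055e-03, -1.68340212e-04]), 'eef_pos': array([0.26816209, 0.61895427, 0.24762333]), 'ee_rot': array([ 3.13993173e+00, -1.73029720e-04, -4.08898007e-01]), 'force': array([-0.56980943, -0.87198261, -0.17942244]), 'moment': array([ 0.03885549,  0.03944829, -0.06435845]), 'gripper_force': 0.0, 'width': 0.08784065914768954}
top {'fovy': 49.83929606300809, 'cx': 276.5064094773628, 'cy': 206.22868629027406, 'pose': array([[-2.20265303e-03, -9.89513803e-01,  1.44421545e-01,
         2.91703626e-01],
       [-9.99918767e-01,  3.66279855e-04, -1.27407245e-02,
         6.57690586e-02],
       [ 1.25542241e-02, -1.44437877e-01, -9.89434228e-01,
         1.38152311e+00],
       [ 0.00000000e+00,  0.00000000e+00,  0.00000000e+00,
         1.00000000e+00]])}
side {'fovy': 45.852958965222776, 'cx': 279.86465439034083, 'cy': 197.02894455523523, 'pose': array([[ 0.85487507, -0.27749691,  0.43838804, -0.24888521],
       [-0.51872959, -0.47407718,  0.71145656, -1.12444791],
       [ 0.01040277, -0.83561133, -0.54922262,  1.08760545],
       [ 0.        ,  0.        ,  0.        ,  1.        ]])}
```

View pics/top0.png

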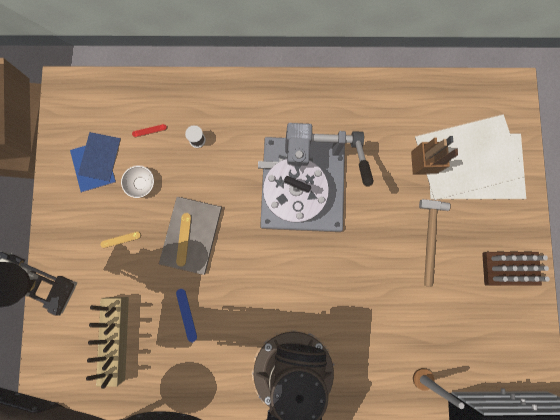

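View pics/side0.png

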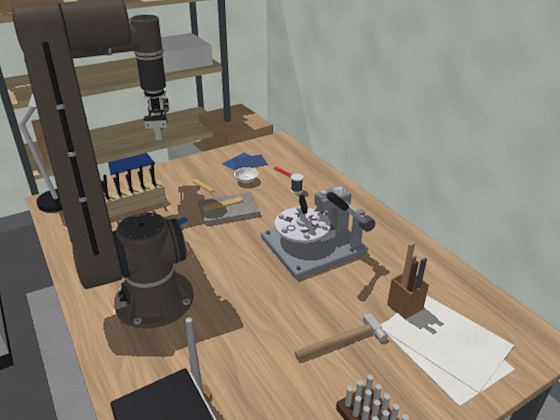

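The top view shows these bar-like things:
- Brass bar on the board at (184,240).
- Small brass bar at (120,240).
- Red bar at (150,130).
- Blue bar at (186,315).

The larger non-blue, non-red one is on the board at (184,240), which matches the description. I'll confirm it in a crop.

```bash
cat > h.py <<'E'
import numpy as np,cv2
from station import arm
np.set_printoptions(precision=4,suppress=True)
def ray(m,uv,fish=False):
    f=210/np.tan(np.radians(m["fovy"]/2)); uv=np.atleast_2d(np.asarray(uv,float))
    d=(uv-[m["cx"],m["cy"]])/f
    if fish:
        r=np.linalg.norm(d,axis=1,keepdims=True)+1e-12
        v=np.c_[d/r*np.sin(r),np.cos(r)]
    else: v=np.c_[d,np.ones(len(d))]
    P=m["pose"];return P[:3,3],v@P[:3,:3].T
def plane(m,uv,z,fish=False):
    o,v=ray(m,uv,fish);return o+v*((z-o[2])/v[:,2])[:,None]
def proj(m,p,fish=False):
    f=210/np.tan(np.radians(m["fovy"]/2));P=m["pose"];c=(np.atleast_2d(p)-P[:3,3])@P[:3,:3]
    if fish:
        r=np.linalg.norm(c[:,:2],axis=1,keepdims=True);d=c[:,:2]/r*np.arctan2(r,c[:,2:])
    else: d=c[:,:2]/c[:,2:]
    return d*f+[m["cx"],m["cy"]]
def comps(mask,amin):
    n,l,st,c=cv2.connectedComponentsWithStats(mask.astype(np.uint8))
    return [l==i for i in range(1,n) if st[i,4]>=amin]
E
python3 - <<'E'
from h import *
im=cv2.imread("pics/top0.png");m=arm.camera_model("top")
hsv=cv2.cvtColor(im,cv2.COLOR_BGR2HSV)
print("bar",hsv[235:245,184],"wood",hsv[300,400],"disc",hsv[205,275])
br=(hsv[...,0]>17)&(hsv[...,0]<30)&(hsv[...,1]>120)&(hsv[...,2]>110)
for c in comps(br,60):
    y,x=np.nonzero(c);r=cv2.minAreaRect(np.c_[x,y].astype(np.float32));p=plane(m,cv2.boxPoints(r),.027)
    print(len(x),r,p.mean(0),np.linalg.norm(p[0]-p[1]),np.linalg.norm(p[1]-p[2]))
a=cv2.resize(im[190:280,90:240],None,fx=4,fy=4,interpolation=2)[:300]
a=cv2.resize(im[190:280,95:235],(560,360),interpolation=2)
b=cv2.resize(im[115:240,245:385],(560,500),interpolation=2)
cv2.imwrite("pics/c.png",np.hstack([cv2.resize(a,(400,257)).copy() if 0 else cv2.copyMakeBorder(cv2.resize(a,(300,193)),0,307,0,0,0),cv2.resize(b,(500,446))[:500] if 0 else cv2.resize(b,(500,500))]))
E
```

```text
bar [[ 19 133 214]
 [ 19 133 214]
 [ 18 135 213]
 [ 19 136 214]
 [ 19 133 216]
 [ 19 137 198]
 [ 19 128 132]
 [ 19 128 128]
 [ 18 128 129]
 [ 19 130 131]] wood [ 14  98 190] disc [  9  10 184]
448 ((183.27809143066406, 238.58978271484375), (8.940680503845215, 51.69547653198242), 6.581944942474365) [0.3924 0.3272 0.027 ] 0.15414933455683916 0.026974435325650605
270 ((119.96540069580078, 239.3730926513672), (7.016462802886963, 40.08154296875), 74.74488067626953) [0.3897 0.5155 0.027 ] 0.11775564105170215 0.021249529666725643
```

View pics/c.png

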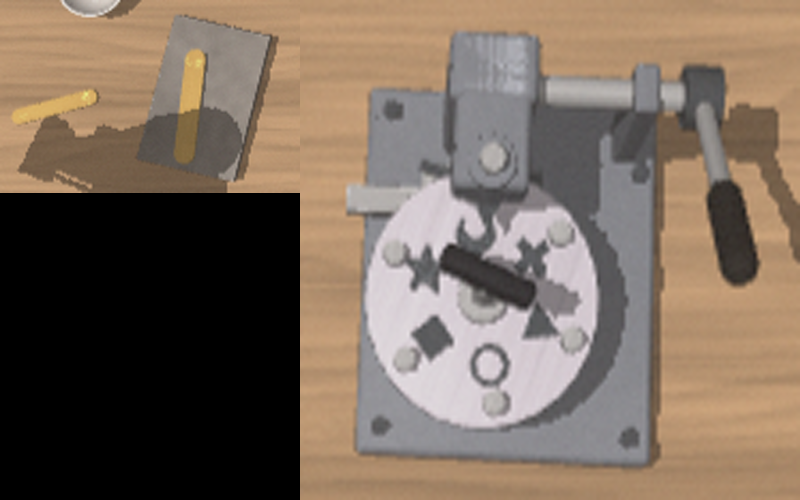

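The crop confirms it. The larger plain brass bar lies on the grey board, at about (184,240) in the top image, and the smaller one lies on the bench. In the press crop the guide's tongue points left (+y), the star is left of the dial, and the handle is in line with it.

```bash
python3 - <<'E'
from h import *
im=cv2.imread("pics/top0.png");m=arm.camera_model("top");hsv=cv2.cvtColor(im,cv2.COLOR_BGR2HSV)
# bar: also shaded part
br=(hsv[...,0]>15)&(hsv[...,0]<32)&(hsv[...,1]>100);br[:,:170]=0;br[:,200:]=0;br[:200]=0;br[:208]=0;br[272:]=0
c=max(comps(br,60),key=np.sum);y,x=np.nonzero(c)
w=plane(m,np.c_[x,y],.027)[:,:2];mu=w.mean(0);u=np.linalg.svd(w-mu,full_matrices=0)[2][0]
t=(w-mu)@u;print("bar",len(x),mu,np.degrees(np.arctan2(u[1],u[0])),t.min(),t.max(),mu+u*(t.min()+t.max())/2)
# disc
d=(hsv[...,1]<40)&(hsv[...,2]>165);d[:,:255]=0;d[:,340:]=0;d[:140]=0;d[235:]=0
c=max(comps(d,500),key=np.sum);cn=max(cv2.findContours(c.astype(np.uint8),0,1)[0],key=len)[:,0]
hull=cv2.convexHull(cn)[:,0];p=plane(m,hull,.094)[:,:2]
A=np.c_[2*p,np.ones(len(p))];s=np.linalg.lstsq(A,(p**2).sum(1),rcond=None)[0];print("disc",s[:2],np.sqrt(s[2]+s[:2]@s[:2]))
# base plate
g=(abs(im.astype(int).max(2)-im.min(2))<30)&(im[...,2]<140);b=np.zeros_like(g);b[:,258:350]=g[:,258:350];
# base corners read from the crop (crop px *0.28+245, *0.25+115)
cr=np.array([[372,90],[358,452],[645,466],[657,92]]);px=np.c_[(cr[:,0]-300)*.28+245,cr[:,1]*.25+115]
P=plane(m,px,.03)[:,:2];print("corners",P)
# handle ends
h=np.array([[450,258],[525,292]]);px=np.c_[(h[:,0]-300)*.28+245,h[:,1]*.25+115];H=plane(m,px,.185)[:,:2];print("handle",H,H.mean(0),np.arctan2(*(H[0]-H[1])[::-1]))
s=np.array([[424,268]]);print("star",plane(m,np.c_[(s[:,0]-300)*.28+245,s[:,1]*.25+115],.094))
print("tcp",arm.get_state()["eef_pos"],arm.camera_model("wrist"))
E
```

```text
bar 492 [0.3904 0.3274] 174.72164077097682 -0.07900432494163823 0.07783139172296134 [0.391  0.3274]
disc [0.5396 0.004 ] 0.10197916644873854
corners [[ 0.7036  0.083 ]
 [ 0.423   0.0943]
 [ 0.4122 -0.147 ]
 [ 0.7024 -0.1641]]
handle [[ 0.5393  0.0219]
 [ 0.5159 -0.0346]] [ 0.5276 -0.0064] 1.17912585536076
star [[0.5507 0.0397 0.094 ]]
tcp [0.2682 0.619  0.2477] {'fovy': 65.70646984690485, 'cx': 277.5741663249744, 'cy': 207.54065853051833, 'pose': array([[-0.3972, -0.8782, -0.2666,  0.3398],
       [-0.9177,  0.3806,  0.1137,  0.5878],
       [ 0.0016,  0.2898, -0.9571,  0.3831],
       [ 0.    ,  0.    ,  0.    ,  1.    ]])}
```

Request:
arm_command:
  series: [0,0,-0.1,0.32,0.385,0,1,0,0,-0.2,0.636,0.771,0,1,0,0,-0.2,0.636,0.771,0,1]

```text
t: 0.48
eef_pos: [0.2966, 0.5205, 0.249]
ee_rot: [3.141, 0.0, -0.094]
force: [0.2, 0.8, 1.5]
width: 0.0874
gripper_force: 0.0
```

Request:
arm_command:
  series: [0,0,0,0.18,0.46,0,1,0,0,0,0.366,0.93,0,1]

```text
t: 0.72
eef_pos: [0.3237, 0.4266, 0.248]
ee_rot: [3.141, 0.0, -0.095]
force: [0.2, 0.6, -0.1]
width: 0.0876
gripper_force: 0.0
```

Request:
arm_command:
  series: [0,0,0,0.18,0.46,0,1,0,0,0,0.366,0.93,0,1,0,0,0,0.366,0.93,0,1,0,0,0,0.366,0.93,0,1]

```text
t: 1.23
eef_pos: [0.3515, 0.3317, 0.2487]
ee_rot: [-3.141, -0.0, -0.096]
force: [-0.1, -0.1, 0.0]
width: 0.0876
gripper_force: 0.0
```

```bash
python3 - <<'E'
from h import *
m=arm.camera_model("wrist");im=arm.grab_frame("wrist");cv2.imwrite("pics/w1.png",im);np.save("w1.npy",m["pose"])
s=arm.get_state();print(s["t"],s["eef_pos"],s["ee_rot"])
hsv=cv2.cvtColor(im,cv2.COLOR_BGR2HSV)
br=(hsv[...,0]>16)&(hsv[...,0]<32)&(hsv[...,1]>115)
for c in comps(br,800):
    y,x=np.nonzero(c);w=plane(m,np.c_[x,y],.027,1)[:,:2];mu=w.mean(0);u=np.linalg.svd(w-mu,full_matrices=0)[2][0]
    t=(w-mu)@u;v=(w-mu)@[-u[1],u[0]];print(len(x),x.mean(),y.mean(),mu,np.degrees(np.arctan2(u[1],u[0])),np.ptp(t),np.ptp(v),mu+u*(t.min()+t.max())/2)
E
```

```text
1.275 [0.3514 0.3321 0.2486] [-3.1413 -0.0001 -0.0948]
3452 278.78765932792584 146.337775202781 [0.3907 0.3265] 174.85662109109876 0.15809565734920072 0.028661288403332617 [0.3887 0.3267]
1518 129.03754940711462 163.32674571805006 [0.3929 0.5065] -74.6221050206506 0.11893989086843255 0.023136518136964025 [0.3921 0.5094]
2970 388.84747474747473 334.75892255892256 [0.1079 0.1813] 85.47914625595371 0.45117290114457786 0.03279388984846027 [0.1071 0.1709]
```

View pics/w1.png

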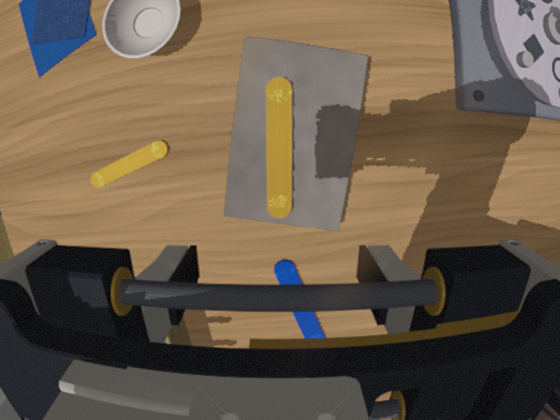

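The wrist view shows the bar at (279,146) on the board. It measures 158 x 29 mm, which matches. The near end is clear for a grasp.

Request:
arm_command:
  series: [0,0,0,-0.04,0.01,0.5,1,0,0,0,-0.073,0.018,1,1]

```text
t: 1.52
eef_pos: [0.3437, 0.3316, 0.1476]
ee_rot: [-3.14, -0.0, -0.094]
force: [1.4, 1.6, -0.7]
width: 0.0875
gripper_force: 0.0
```

Request:
arm_command:
  series: [0,0,0,0,0,0.5,0.7,0,0,0,0,0,0.85,0.7,0,0,0,0,0,0.85,0.7]

```text
t: 1.9
eef_pos: [0.3428, 0.3293, 0.0611]
ee_rot: [3.136, 0.002, -0.094]
force: [0.4, 0.3, 0.8]
width: 0.0642
gripper_force: 0.0
```

```bash
python3 -c "
from h import *
s=arm.get_state();print(s['t'],s['eef_pos'],s['ee_rot'],s['force'])"
```

```text
1.9 [0.3428 0.3293 0.0611] [ 3.1355  0.002  -0.0939] [0.3709 0.2876 0.8492]
```

Request:
arm_command:
  series: [0,0,0,0,0,0.07,0.6,0,0,0,0,0,0.14,0.6,0,0,0,0,0,0.14,0.6]

```text
t: 2.28
eef_pos: [0.344, 0.3304, 0.0499]
ee_rot: [-3.141, -0.0, -0.095]
force: [0.8, -0.2, -0.1]
width: 0.0526
gripper_force: 0.0
```

Down 5 mm more, then grip.

Request:
arm_command:
  series: [0,0,0,0,0,0.05,0.6,0,0,0,0,0,0.05,0.2,0,0,0,0,0,0.05,0,0,0,0,0,0,0.05,0,0,0,0,0,0,0.05,0,0,0,0,0,0,0.05,0]
  force: 50

```text
t: 3.02
eef_pos: [0.344, 0.3303, 0.0447]
ee_rot: [-3.141, -0.0, -0.095]
force: [0.2, -0.7, 1.7]
width: 0.0266
gripper_force: 50.0
```

Request:
arm_command:
  series: [0,0,0,0,0,-0.3,0,0,0,0,0,0,-0.8,0,0,0,0,0,0,-1,0,0,0,0,0,0,-1,0]

```text
t: 3.52
eef_pos: [0.3441, 0.3308, 0.1458]
ee_rot: [-3.139, -0.001, -0.095]
force: [-1.5, -0.0, -1.6]
width: 0.027
gripper_force: 50.0
```

Request:
arm_command:
  series: [0,0,0.1,0.3,0,-0.3,0,0,0,0.2,0.7,0.1,-0.6,0,0,0,0.3,1,0.2,-1,0,0,0,0.4,1,0.2,-1,0,0,0,0.5,1,0.2,-1,0,0,0,0.6,1,0.2,-1,0,0,0,0.7,1,0.2,-1,0,0,0,0.8,1,0.2,-1,0]

```text
t: 4.53
eef_pos: [0.441, 0.3003, 0.2423]
ee_rot: [3.139, -0.002, -1.357]
force: [0.4, -0.6, -1.5]
width: 0.0268
gripper_force: 50.0
```

Request:
arm_command:
  series: [0,0,0.1,0.4,-0.4,0,0,0,0,0.14,0.5,-0.9,0,0,0,0,0.14,0.5,-0.9,0,0,0,0,0.14,0.5,-0.9,0,0]

```text
t: 5.03
eef_pos: [0.5397, 0.271, 0.2422]
ee_rot: [3.138, -0.002, -1.572]
force: [-0.1, -0.8, -1.7]
width: 0.0265
gripper_force: 50.0
```

```bash
python3 - <<'E'
from h import *
m=arm.camera_model("wrist");im=arm.grab_frame("wrist");cv2.imwrite("pics/w2.png",im);np.save("w2.npy",m["pose"])
s=arm.get_state();print(s["t"],s["eef_pos"],s["ee_rot"],s["width"],s["q"])
E
```

```text
5.075 [0.5395 0.2712 0.2429] [ 3.1394 -0.0015 -1.5712] 0.0270648831252436 [ 0.7888  0.2479 -0.1578 -0.0005 -1.1678 -0.7889]
```

View pics/w2.png

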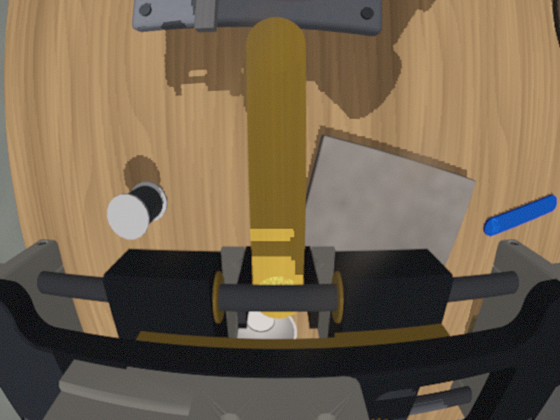

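The wrist view shows the bar held straight, with the press base at the top edge and the tongue at about (205,10). I'll move closer, and up, to measure the press.

Request:
arm_command:
  series: [0,0,0,0.5,0,-0.5,0,0,0,0,0.9,0.3,-0.8,0,0,0,0,0.9,0.3,-0.8,0,0,0,0,0.9,0.3,-0.8,0]

```text
t: 5.58
eef_pos: [0.5095, 0.1818, 0.3248]
ee_rot: [-3.141, 0.001, -1.571]
force: [0.3, -0.3, -2.1]
width: 0.0268
gripper_force: 50.0
```

```bash
python3 - <<'E'
from h import *
m=arm.camera_model("wrist");im=arm.grab_frame("wrist");cv2.imwrite("pics/w3.png",im);np.save("w3.npy",m["pose"])
s=arm.get_state();print(s["t"],s["eef_pos"],s["ee_rot"],s["width"])
cv2.imwrite("pics/w3c.png",cv2.resize(im[:260,90:480],(800,533),interpolation=2))
for p in [(.53,0,.094),(.608,.115,.06)]: print(proj(m,p,1))
E
```

```text
5.625 [0.5096 0.182  0.324 ] [ 3.141   0.0002 -1.5704] 0.02697838387662412
[[258.6873  22.6067]]
[[197.7899 123.0432]]
```

View pics/w3c.png

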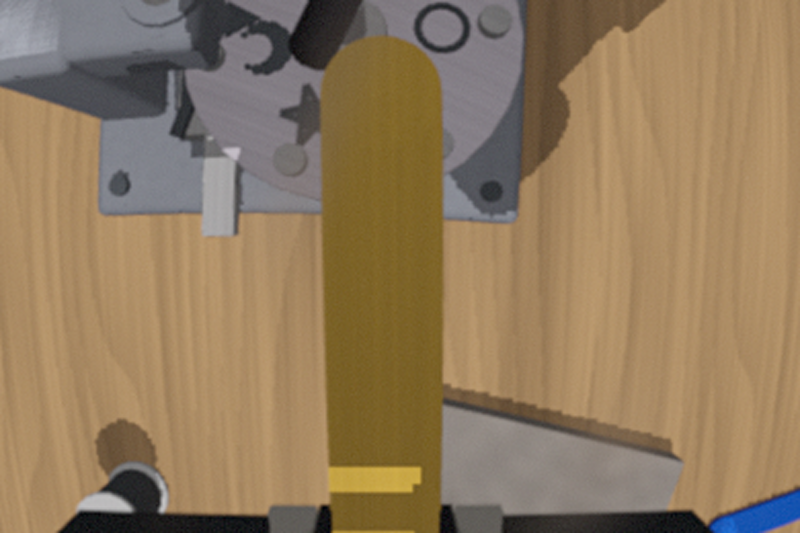

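The crop shows the tongue between crop x 203 and 239, ending at row 235. The star is at (300,113) with its button at (291,158), and the bar is gripped straight. Next I'll measure the tongue and the base edge.

```bash
python3 - <<'E'
from h import *
im=cv2.imread("pics/w3.png");m=arm.camera_model("wrist");m["pose"]=np.load("w3.npy")
g=cv2.cvtColor(im,cv2.COLOR_BGR2GRAY)
hsv=cv2.cvtColor(im,cv2.COLOR_BGR2HSV)
t=(hsv[...,1]<35)&(g>150);t[:,:180]=0;t[:,215:]=0;t[125:]=0;t[:72]=0
c=max(comps(t,60),key=np.sum);ys,xs=np.nonzero(c)
print("rows",ys.min(),ys.max(),"cols",xs.min(),xs.max(),g[100,182:215])
L=[];R=[]
for r in range(80,112):
    gr=g[r].astype(float);k=np.diff(gr[184:214]);i=np.argmax(k);j=np.argmin(k[i:])+i
    L.append([184.5+i+0,r]);R.append([184.5+j,r])
L=plane(m,L,.06,1);R=plane(m,R,.06,1)
fL=np.polyfit(L[:,1],L[:,0],1);fR=np.polyfit(R[:,1],R[:,0],1)
print("slopes",fL,fR,"x at y.10",np.polyval(fL,.1),np.polyval(fR,.1))
print("end",plane(m,[[197.5,ys.max()+.5]],.06,1),"far",plane(m,[[197.5,ys.min()]],.06,1))
# base edge
e=[]
for cc in list(range(145,185))+list(range(312,338)):
    col=hsv[95:118,cc,1].astype(int); k=np.argmax(np.diff(col)); e.append([cc,95.5+k])
for z in(.02,.03):
    E=plane(m,e,z,1);f=np.polyfit(E[:,0],E[:,1],1);print("base edge",z,f,np.std(E[:,1]-np.polyval(f,E[:,0])),np.polyval(f,.53))
d=lambda a,b:(90+a*.4875,b*.4875)
print("star",plane(m,[d(302,113)],.094,1),"button",plane(m,[d(291,156)],.106,1),"ring",plane(m,[d(441,27)],.094,1))
# bar tip in hand
b=(hsv[...,0]>15)&(hsv[...,0]<32)&(hsv[...,1]>150)
c=max(comps(b,800),key=np.sum);ys,xs=np.nonzero(c);s=arm.get_state()
pb=plane(m,np.c_[xs,ys],s["eef_pos"][2]-.0205,1);k=pb[:,1]<.16;print("bar tip y",pb[:,1].min(),s["eef_pos"])
for y0 in(.08,.1,.12,.14):
    q=pb[abs(pb[:,1]-y0)<.003];print(y0,q[:,0].min(),q[:,0].max())
E
```

```text
rows 72 114 cols 188 206 [130 129 129 129 129 127 134 165 169 165 167 169 164 165 169 168 167 164
 165 164 163 143 109  81  90 117 132 131 131 132 129 130 131]
slopes [-0.1933  0.6181] [0.0346 0.5911] x at y.10 0.5987218930334713 0.5945543150714532
end [[0.6081 0.1043 0.06  ]] far [[0.6073 0.0507 0.06  ]]
base edge 0.02 [-0.0452  0.117 ] 0.0003893554127173755 0.09302033736152945
base edge 0.03 [-0.0452  0.1172] 0.0003805065585498157 0.09322520660739386
star [[0.5537 0.0379 0.094 ]] button [[0.558  0.0632 0.106 ]] ring [[ 0.4786 -0.0119  0.094 ]]
bar tip y 0.05714369171183511 [0.5096 0.182  0.324 ]
0.08 0.4965384043304696 0.5187162033814603
0.1 0.4959642102353122 0.5230646490417518
0.12 0.4957077224681708 0.5233096582641351
0.14 0.4953185674771655 0.5231569033188442
```

```bash
python3 - <<'E'
from h import *
im=cv2.imread("pics/w3.png");m=arm.camera_model("wrist");m["pose"]=np.load("w3.npy")
g=cv2.cvtColor(im,cv2.COLOR_BGR2GRAY).astype(float)
M=[]
for r in range(78,113,2):
    x=np.arange(182,215);v=g[r,182:215]
    on=np.nonzero(v>150)[0];a,b=on[0],on[-1]
    l=x[a]-(v[a]-150)/(v[a]-v[a-1]);h=x[b]+(v[b]-150)/(v[b]-v[b+1])
    w=plane(m,[[l,r],[h,r]],.06,1);M.append([w[:,1].mean(),w[:,0].mean(),abs(w[0,0]-w[1,0])])
M=np.array(M);print(M)
k=abs(M[:,2]-np.median(M[:,2]))<.002;f=np.polyfit(M[k,0],M[k,1],1);print(f,np.polyval(f,.104))
E
```

```text
Traceback (most recent call last):
IndexError: index 33 is out of bounds for axis 0 with size 33
```

```bash
python3 - <<'E'
from h import *
im=cv2.imread("pics/w3.png");m=arm.camera_model("wrist");m["pose"]=np.load("w3.npy")
g=cv2.cvtColor(im,cv2.COLOR_BGR2GRAY).astype(float)
M=[]
for r in range(84,114,2):
    v=g[r];a=b=196
    while v[a-1]>150:a-=1
    while v[b+1]>150:b+=1
    l=a-(v[a]-150)/(v[a]-v[a-1]);h=b+(v[b]-150)/(v[b]-v[b+1])
    w=plane(m,[[l,r],[h,r]],.06,1);M.append([w[:,1].mean(),w[:,0].mean(),abs(w[0,0]-w[1,0])])
M=np.array(M);print(M)
k=abs(M[:,2]-np.median(M[:,2]))<.002;f=np.polyfit(M[k,0],M[k,1],1);print(f,np.polyval(f,.104))
E
```

```text
[[0.0658 0.6095 0.0187]
 [0.0683 0.6097 0.0189]
 [0.0708 0.6098 0.019 ]
 [0.0733 0.6095 0.0186]
 [0.0759 0.6098 0.0189]
 [0.0784 0.6097 0.0185]
 [0.0809 0.6098 0.0186]
 [0.0834 0.6101 0.0184]
 [0.0859 0.6102 0.0182]
 [0.0884 0.6101 0.0184]
 [0.091  0.6101 0.0187]
 [0.0933 0.6128 0.0238]
 [0.0959 0.612  0.0222]
 [0.0984 0.6125 0.0225]
 [0.1009 0.6128 0.0229]]
[0.0273 0.6077] 0.6105392259775597
```

Request:
arm_command:
  series: [0,0,0.027,-0.1,-0.5,0.4,0,0,0,0.027,-0.1,-1,0.9,0,0,0,0.027,-0.1,-1,0.9,0,0,0,0.027,-0.1,-1,0.9,0]

```text
t: 6.12
eef_pos: [0.61, 0.1918, 0.2323]
ee_rot: [3.138, -0.003, -1.613]
force: [-0.5, -0.2, -1.0]
width: 0.0265
gripper_force: 50.0
```

Request:
arm_command:
  series: [0,0,0,0,-0.02,0.5,0,0,0,0,0,-0.04,1,0,0,0,0,0,-0.04,1,0,0,0,0,0,-0.04,1,0]

```text
t: 6.62
eef_pos: [0.6154, 0.1923, 0.1377]
ee_rot: [-3.138, 0.001, -1.612]
force: [1.1, -0.1, -0.5]
width: 0.0264
gripper_force: 50.0
```

```bash
python3 - <<'E'
from h import *
m=arm.camera_model("wrist");im=arm.grab_frame("wrist");cv2.imwrite("pics/w4.png",im);np.save("w4.npy",m["pose"])
s=arm.get_state();print(s["t"],s["eef_pos"],s["ee_rot"],s["width"],s["force"])
cv2.imwrite("pics/w4c.png",cv2.resize(im[:260,90:480],(800,533),interpolation=2))
E
```

```text
6.675 [0.6157 0.1925 0.1381] [-3.1372  0.0022 -1.6125] 0.026717971585206723 [ 0.4176  0.8861 -1.3083]
```

View pics/w4c.png

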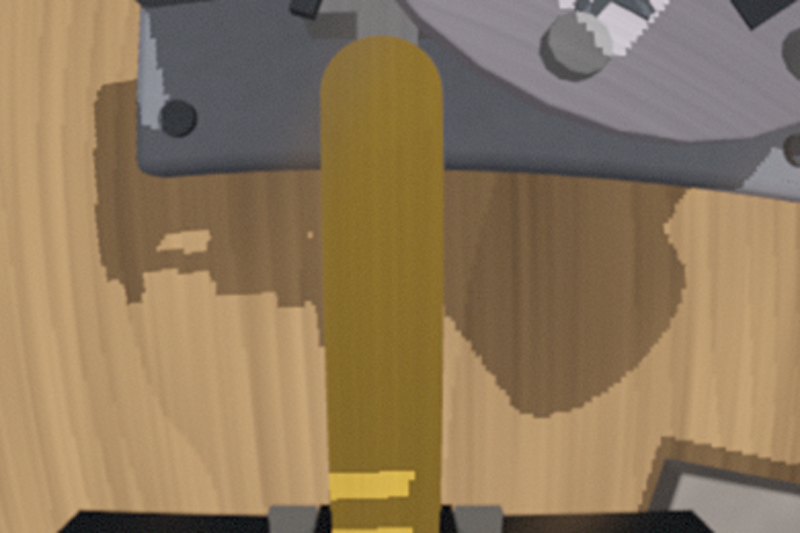

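The tongue shows just ahead of the bar tip, at crop x 357 to 417 near row 20. I'll check its offset from the bar's axis.

```bash
python3 - <<'E'
from h import *
im=cv2.imread("pics/w4.png");m=arm.camera_model("wrist");m["pose"]=np.load("w4.npy")
hsv=cv2.cvtColor(im,cv2.COLOR_BGR2HSV)
for r in(6,10,14):
    v=cv2.GaussianBlur(im,(3,3),0)[r,250:305].max(1).astype(int); print(v)
print(plane(m,[[90+357*.4875,9.75],[90+417*.4875,9.75],[90+387*.4875,9.75]],.06,1))
b=(hsv[...,0]>15)&(hsv[...,0]<32)&(hsv[...,1]>150);c=max(comps(b,800),key=np.sum);ys,xs=np.nonzero(c)
pb=plane(m,np.c_[xs,ys],.1381-.0205,1);print("tip",pb[:,1].min())
for y0 in(.09,.11,.13,.15):
    q=pb[abs(pb[:,1]-y0)<.003];print(y0,(q[:,0].min()+q[:,0].max())/2,np.ptp(q[:,0]))
E
```

```text
[ 94  93  92  92  93  93  94  93  94  94  94  93  95 102 112 120 123 122
 122 122 121 121 122 122 121 121 121 120 121 122 123 123 123 123 122 120
 115 107  98  92  90  93 103 117 131 140 144 145 144 144 144 144 143 142
 141]
[ 81  81  82  82  82  83  84  84  84  85  87  87  88  97 111 121 123 123
 122 122 122 122 122 122 121 122 121 120 121 122 123 124 124 123 122 120
 119 119 120 117 109  99  91  88  89  92 101 113 126 135 141 144 145 145
 144]
[ 80  82  83  84  83  84  85  85  86  86  86  86  89  97 110 120 123 123
 122 122 121 122 122 121 121 121 121 120 120 122 123 123 122 122 121 119
 119 119 119 120 121 122 118 105  92  86  87  88  89  90  93 101 113 126
 135]
[[0.6178 0.0443 0.06  ]
 [0.5989 0.045  0.06  ]
 [0.6083 0.0447 0.06  ]]
tip 0.06813222644025707
0.09 0.6116490068355633 0.026861400610043162
0.11 0.6123064663703482 0.02757365375673171
0.13 0.6129315477937031 0.027547028755568803
0.15 0.6134423773856572 0.027582204590913206
```

Request:
arm_command:
  series: [0,0,0.005,0,0.017,0.25,0,0,0,0.005,0,0.017,0.45,0,0,0,0.005,0,0.017,0.525,0,0,0,0.005,0,0.017,0.525,0]

```text
t: 7.18
eef_pos: [0.6133, 0.1919, 0.0835]
ee_rot: [-3.14, 0.001, -1.621]
force: [0.7, 0.1, -1.3]
width: 0.0267
gripper_force: 50.0
```

Request:
arm_command:
  series: [0,0,0,0.1,0,0,0,0,0,0,0.2,0,0,0,0,0,0,0.3,0,0,0,0,0,0,0.4,0,0,0,0,0,0,0.4,0,0,0]

```text
t: 7.8
eef_pos: [0.6106, 0.1503, 0.0824]
ee_rot: [-3.141, -0.0, -1.622]
force: [0.9, -0.4, 0.8]
width: 0.0267
gripper_force: 50.0
```

Request:
arm_command:
  series: [0,0,0,0.1,0,-0.01,0,0,0,0,0.2,0,-0.01,0,0,0,0,0.3,0,-0.01,0,0,0,0,0.4,0,-0.01,0,0,0,0,0.5,0,-0.01,0,0,0,0,0.55,0,-0.01,0,0,0,0,0.55,0,-0.01,0]

```text
t: 8.68
eef_pos: [0.608, 0.0959, 0.0833]
ee_rot: [-3.141, -0.0, -1.622]
force: [4.6, -2.1, -1.2]
width: 0.0269
gripper_force: 50.2
```

Request:
arm_command:
  series: [0,0,0,0.03,-0.01,0,0,0,0,0,0.06,-0.01,0,0,0,0,0,0.09,-0.01,0,0,0,0,0,0.11,-0.01,0,0,0,0,0,0.11,-0.01,0,0]

```text
t: 9.3
eef_pos: [0.6082, 0.0853, 0.0831]
ee_rot: [3.142, -0.0, -1.622]
force: [4.0, 0.6, -0.5]
width: 0.0268
gripper_force: 50.0
```

Request:
arm_command:
  series: [0,0,0,0.02,-0.015,0,0,0,0,0,0.04,-0.015,0,0,0,0,0,0.04,-0.015,0,0]

```text
t: 9.68
eef_pos: [0.6097, 0.0842, 0.0831]
ee_rot: [-3.14, 0.004, -1.622]
force: [-0.4, 15.3, -1.6]
width: 0.0268
gripper_force: 50.0
```

Request:
arm_command:
  series: [0,0,0,-0.02,0,0.01,0,0,0,0,-0.02,0,0.01,0,0,0,0,-0.02,0,0.01,0.3,0,0,0,-0.02,0,0.01,0.55,0,0,0,-0.02,0,0.01,0.55]

```text
t: 10.3
eef_pos: [0.6117, 0.0852, 0.0829]
ee_rot: [-3.137, 0.003, -1.621]
force: [7.9, 10.9, -2.0]
width: 0.0414
gripper_force: 6.6
```

Request:
arm_command:
  series: [0,0,0,0,0,-0.3,0.6,0,0,0,0,0,-0.8,0.6,0,0,0,-0.3,0,-1,0.6,0,0,0,-0.8,0,-1,0.6,0,0,0,-0.8,0,-1,0.6]

```text
t: 10.92
eef_pos: [0.6128, 0.1652, 0.1817]
ee_rot: [3.14, -0.001, -1.619]
force: [0.3, -0.4, -0.5]
width: 0.0524
gripper_force: 0.0
```

Request:
arm_command:
  series: [0,0,0,0,0,-0.5,0.6,0,0,0,0,0,-1,0.6,0,0,0,0,0,-1,0.6,0,0,0,0,0,-1,0.6]

```text
t: 11.42
eef_pos: [0.6127, 0.1624, 0.2813]
ee_rot: [3.14, -0.001, -1.622]
force: [-0.1, 0.8, -0.9]
width: 0.0523
gripper_force: 0.0
```

```bash
python3 - <<'E'
from h import *
m=arm.camera_model("wrist");im=arm.grab_frame("wrist");cv2.imwrite("pics/w5.png",im);np.save("w5.npy",m["pose"])
s=arm.get_state();print(s["t"],s["eef_pos"],s["ee_rot"],s["width"],s["force"])
cv2.imwrite("pics/w5c.png",cv2.resize(im[:260,90:480],(800,533),interpolation=2))
E
```

```text
11.475 [0.6126 0.1624 0.2806] [ 3.1389 -0.0012 -1.6222] 0.05270338327028199 [-0.1448 -0.1118 -0.9996]
```

View pics/w5c.png

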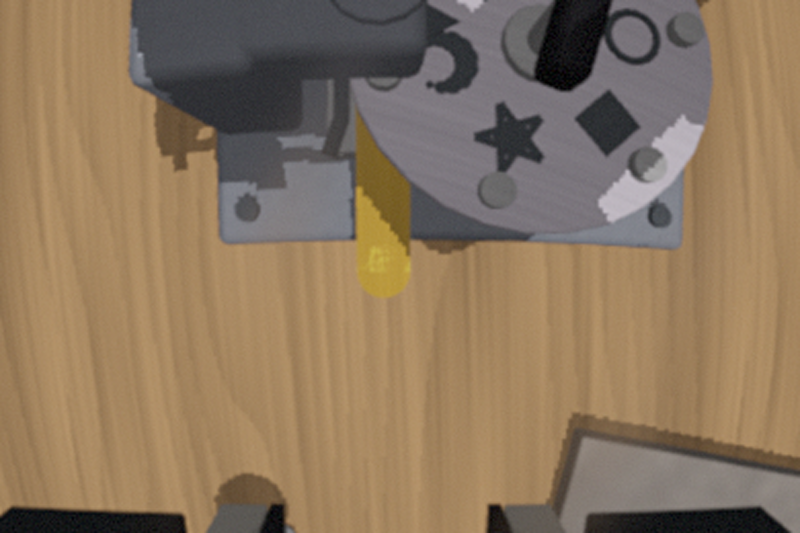

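The bar lies in the guide with its end at crop (383,296). The star is at (511,135) with its button at (497,190), and the square is at (607,123). Now I'll check the bar's end and measure the dial.

```bash
python3 - <<'E'
from h import *
im=cv2.imread("pics/w5.png");m=arm.camera_model("wrist");m["pose"]=np.load("w5.npy")
hsv=cv2.cvtColor(im,cv2.COLOR_BGR2HSV);g=cv2.cvtColor(im,cv2.COLOR_BGR2GRAY)
b=(hsv[...,0]>15)&(hsv[...,0]<32)&(hsv[...,1]>140);b[160:]=0
c=max(comps(b,200),key=np.sum);ys,xs=np.nonzero(c);pb=plane(m,np.c_[xs,ys],.065,1)
print("bar end y",pb[:,1].max(),[((q:=pb[abs(pb[:,1]-y0)<.002])[:,0].min(),q[:,0].max()) for y0 in(.07,.085,.1)])
# base edge
e=[]
for cc in list(range(202,260))+list(range(365,420)):
    k=np.argmax(np.diff(hsv[100:130,cc,1].astype(int)));e.append([cc,100.5+k])
E=plane(m,e,.03,1);f=np.polyfit(E[:,0],E[:,1],1);r=E[:,1]-np.polyval(f,E[:,0]);k=abs(r)<.002;f=np.polyfit(E[k,0],E[k,1],1);print("base",f,k.sum(),r[k].std())
d=lambda a,b:(90+a*.4875,b*.4875)
S=plane(m,[d(511,136)],.094,1)[0];Q=plane(m,[d(607,123)],.094,1)[0];Rg=plane(m,[d(632,37)],.094,1)[0];B=plane(m,[d(497,189)],.106,1)[0];B2=plane(m,[d(648,163)],.106,1)[0];B3=plane(m,[d(686,28)],.106,1)[0]
print(S,Q,Rg,B,B2,B3)
from scipy.optimize import least_squares
pts=np.array([S,Q,Rg,B,B2,B3])[:,:2];rr=[.05]*3+[.078]*3;aa=np.radians([0,60,120]*2)
def res(p): return (np.c_[p[0]+rr*np.cos(p[2]+aa),p[1]+rr*np.sin(p[2]+aa)]-pts).ravel()
o=least_squares(res,[.527,-.007,1.13]);print("dial centre, star world angle",o.x,o.fun*1000)
yaw=np.arctan(f[0]);R=np.array([[np.cos(yaw),-np.sin(yaw)],[np.sin(yaw),np.cos(yaw)]])
print("yaw",yaw,"bar end exp",o.x[:2]+R@[.078,.130],"theta",o.x[2]-yaw,"end press",R.T@(np.array([pb[pb[:,1].argmax(),0],pb[:,1].max()])-o.x[:2]))
E
```

```text
bar end y 0.11855770460967296 [(np.float64(0.5957663885678456), np.float64(0.6214598630934622)), (np.float64(0.5955902935233), np.float64(0.6222891787843793)), (np.float64(0.5961516843577863), np.float64(0.6231371006775357))]
base [-0.046  0.117] 113 0.00036531034773919235
[0.5449 0.0396 0.094 ] [0.4957 0.0317 0.094 ] [ 0.4789 -0.0151  0.094 ] [0.555  0.0664 0.106 ] [0.4795 0.0524 0.106 ] [ 0.4535 -0.0196  0.106 ]
dial centre, star world angle [ 0.5287 -0.0068  1.2212] [ 0.8772  0.6056  0.8312 -0.1797  0.5082 -0.3579  0.3438  0.0839 -0.9002
  0.5529 -1.6602 -0.7047]
yaw -0.0459528928964207 bar end exp [0.6126 0.1195] theta 1.2671094698937442 end press [0.0723 0.1288]
```

The bar end is at press y 0.129 against the expected 0.130. I'll nudge it with closed fingers to make sure it's home.

Request:
arm_command:
  series: [0,0,0,0,0,0.5,0,0,0,0,0,0,1,0,0,0,0,0,0,1,0]

```text
t: 11.85
eef_pos: [0.6105, 0.1615, 0.1768]
ee_rot: [3.132, -0.005, -1.622]
force: [0.1, 0.0, 0.4]
width: 0.0281
gripper_force: 0.0
```

Request:
arm_command:
  series: [0,0,0,0,0,0.5,0,0,0,0,0,0,1,0,0,0,0,0,0,1,0,0,0,0,0.26,0,1,0,0,0,0,0.26,0,1,0]

```text
t: 12.48
eef_pos: [0.6135, 0.1361, 0.0851]
ee_rot: [-3.139, 0.001, -1.622]
force: [0.6, 0.2, 0.1]
width: 0.0006
gripper_force: 0.0
```

Request:
arm_command:
  series: [0,0,0,0.03,0,0,0,0,0,0,0.06,0,0,0,0,0,0,0.08,0,0,0,0,0,0,0.08,0,0,0]

```text
t: 12.98
eef_pos: [0.612, 0.1294, 0.0822]
ee_rot: [-3.141, 0.0, -1.621]
force: [0.1, 0.2, 0.3]
width: 0.0004
gripper_force: 0.1
```

Request:
arm_command:
  series: [0,0,0,0.01,0,0.03,0,0,0,0,0.03,0,0.03,0,0,0,0,0.03,0,0.03,0]

```text
t: 13.35
eef_pos: [0.6128, 0.1285, 0.0792]
ee_rot: [-3.139, 0.003, -1.621]
force: [1.0, 8.5, -1.0]
width: 0.0002
gripper_force: 4.3
```

Request:
arm_command:
  series: [0,0,0,-0.15,0,0,0,0,0,0,-0.2,0,-0.4,0.34,0,0,0,-0.2,0,-1,0.34,0,0,0,-0.2,0,-1,0.34]
  force: 40

```text
t: 13.85
eef_pos: [0.6153, 0.1479, 0.1843]
ee_rot: [-3.134, 0.003, -1.62]
force: [0.8, -0.0, -0.5]
width: 0.0249
gripper_force: 0.0
```

Request:
arm_command:
  series: [0,0,0,0,0,-0.5,0.34,0,0,0.1,0.2,0.2,-1,0.34,0,0,0.19,0.8,0.6,-1,0.34,0,0,0.19,0.8,0.6,-1,0.34,0,0,0.19,0.8,0.6,-1,0.34]

```text
t: 14.48
eef_pos: [0.5484, 0.0692, 0.279]
ee_rot: [-3.142, -0.0, -1.92]
force: [0.0, 0.1, 0.3]
width: 0.0297
gripper_force: 0.0
```

```bash
cat > go.py <<'E'
from h import *
from scipy.spatial.transform import Rotation as Ro
import sys
s=arm.get_state();t=np.array([float(a) for a in sys.argv[1:4]])
R=Ro.from_euler("xyz",s["ee_rot"]).as_matrix();print(s["t"],s["eef_pos"],s["ee_rot"],s["width"],s["force"])
print("shift shares",R.T@(t-s["eef_pos"])*10)
if len(sys.argv)>4: print("turn z share",-((float(sys.argv[4])-s["ee_rot"][2]+np.pi)%(2*np.pi)-np.pi)/(np.pi/2))
E
python3 go.py .5287 -.0068 .173 -1.920
```

```text
14.475 [0.5484 0.0692 0.279 ] [-3.1416 -0.0001 -1.9199] 0.02965800036724921 [0.04   0.0729 0.2618]
shift shares [ 0.782  -0.0745  1.0601]
turn z share 7.74510145739582e-05
```

```bash
python3 - <<'E'
from h import *
m=arm.camera_model("wrist");im=arm.grab_frame("wrist");cv2.imwrite("pics/w6.png",im);np.save("w6.npy",m["pose"])
c0=proj(m,[.5287,-.0068,.185],1)[0];print(c0)
g=im.max(2)
x0,y0=np.round(c0).astype(int)
k=(g<45).astype(np.uint8);k[y0+90:]=0
for c in comps(k,150):
    ys,xs=np.nonzero(c);p=plane(m,np.c_[xs,ys],.185,1)[:,:2];mu=p.mean(0);u=np.linalg.svd(p-mu,full_matrices=0)[2][0];t=(p-mu)@u;v=(p-mu)@[-u[1],u[0]]
    print(len(xs),xs.mean(),ys.mean(),mu,np.arctan2(u[1],u[0]),np.ptp(t),np.ptp(v))
cv2.imwrite("pics/w6c.png",cv2.resize(im[:260,90:480],(800,533),interpolation=2))
E
```

```text
[266.2656 112.8791]
203 89.39901477832512 8.246305418719212 [ 0.628 -0.144] 2.253881746207938 0.02281442221246044 0.012774347958389609
676 552.0872781065088 38.47041420118343 [ 0.2531 -0.0056] 1.2224024497301 0.06535622235683336 0.03405119028165018
2210 267.9574660633484 114.66199095022624 [ 0.528  -0.0052] 1.204348984774726 0.07266192228537607 0.017544175528317704
```

View pics/w6c.png

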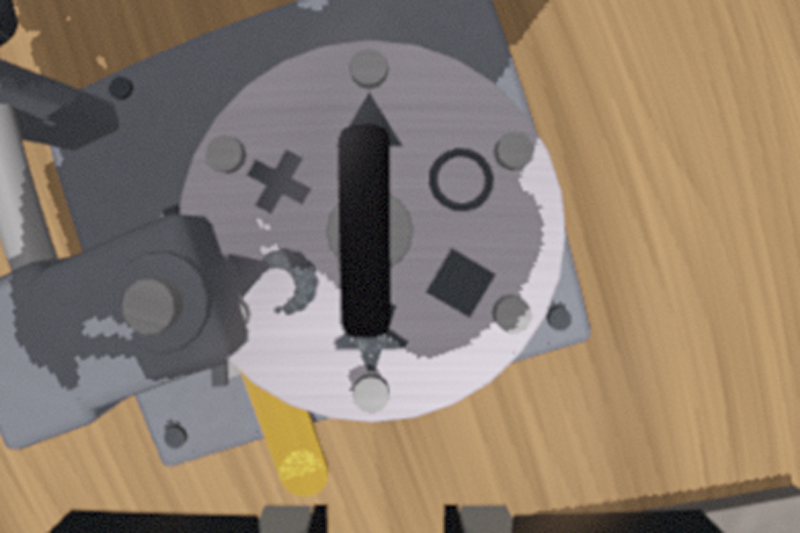

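The wrist view shows the handle black at crop (365,230), measuring 73 x 17.5 mm, which fits. The star sits below it at (370,345), and the bar is still in the guide. I'll move over the handle and descend.

Request:
arm_command:
  series: [0,0,0.005,0.4,-0.03,0,0.34,0,0,0.008,0.775,-0.072,0,0.34,0,0,0.008,0.775,-0.072,0.3,0.34,0,0,0.008,0.775,-0.072,0.5,0.34,0,0,0.008,0.775,-0.072,0.5,0.34]

```text
t: 15.15
eef_pos: [0.5288, -0.0054, 0.2269]
ee_rot: [3.138, -0.003, -1.932]
force: [0.3, -0.8, 0.6]
width: 0.0297
gripper_force: 0.0
```

```bash
python3 go.py .528 -.006 .173 -1.932
```

```text
15.15 [ 0.5288 -0.0054  0.2269] [ 3.1381 -0.0028 -1.9318] 0.02971642102750303 [ 0.348  -0.7522  0.5524]
shift shares [0.007  0.0031 0.5392]
turn z share 0.00015123386022914358
```

Request:
arm_command:
  series: [0,0,0,0.005,0,0.25,0.34,0,0,0,0.005,0,0.54,0.34,0,0,0,0.005,0,0.54,0.34,0,0,0,0.005,0,0.54,0.1,0,0,0,0.005,0,0.54,0,0,0,0,0.005,0,0.54,0,0,0,0,0.005,0,0.54,0]
  force: 40

```text
t: 16.02
eef_pos: [0.5292, -0.0056, 0.1765]
ee_rot: [-3.141, 0.002, -1.932]
force: [-3.1, 4.7, 4.9]
width: 0.0176
gripper_force: 39.9
```

```bash
python3 -c "
from h import *
s=arm.get_state();print(s['t'],s['eef_pos'],s['ee_rot'],s['force'],s['moment'],s['width'])"
```

```text
16.025 [ 0.5292 -0.0056  0.1765] [-3.1406  0.0016 -1.9324] [-3.0575  4.698   4.9054] [ 1.6328  1.4896 -0.0842] 0.017632246745948182
```

Request:
arm_command:
  series: [0,0,0.1,0,0,0,0,0,0,0.2,0,0,0,0,0,0,0.3,0,0,0,0,0,0,0.4,0,0,0,0,0,0,0.5,0,0,0,0,0,0,0.6,0,0,0,0,0,0,0.7,0,0,0,0,0,0,0.8,0,0,0,0]

```text
t: 17.02
eef_pos: [0.5301, -0.0069, 0.1765]
ee_rot: [-3.141, 0.003, 3.09]
force: [2.2, -5.5, -0.2]
width: 0.0175
gripper_force: 39.9
```

Request:
arm_command:
  series: [0,0,0,0,0,0,0,0,0,0,0,0,0,0]

```text
t: 17.27
eef_pos: [0.53, -0.0069, 0.1764]
ee_rot: [-3.141, 0.003, 3.094]
force: [2.4, -4.8, -0.3]
width: 0.0178
gripper_force: 39.9
```

```bash
python3 - <<'E'
from h import *
s=arm.get_state();print(s['t'],s['eef_pos'],s['ee_rot'],s['force'],s['moment'],s['width'])
m=arm.camera_model("wrist");im=arm.grab_frame("wrist");cv2.imwrite("pics/w7.png",im);np.save("w7.npy",m["pose"])
m=arm.camera_model("top");im=arm.grab_frame("top");cv2.imwrite("pics/t7.png",im)
E
```

```text
17.275 [ 0.53   -0.0069  0.1764] [-3.1411  0.0027  3.094 ] [ 2.3909 -4.7729 -0.311 ] [-1.4168 -0.8958 -0.1172] 0.0178405997245917
```

Request:
arm_command:
  series: [0,0,0,0,0,0,0.2,0,0,0,0,0,0,0.34,0,0,0,0,0,0,0.34,0,0,0,0,0,-0.3,0.34,0,0,0,0,0,-0.8,0.34,0,0,0,0.3,0,-1,0.34,0,0,0,0.6,0,-1,0.34,0,0,0,0.6,0,-1,0.34]

```text
t: 18.38
eef_pos: [0.4676, -0.0033, 0.2761]
ee_rot: [3.14, 0.002, 3.095]
force: [0.3, 0.2, 0.0]
width: 0.0298
gripper_force: 0.0
```

```bash
python3 - <<'E'
from h import *
s=arm.get_state();print(s['t'],s['eef_pos'],s['ee_rot'],s['width'],s['q'])
m=arm.camera_model("wrist");im=arm.grab_frame("wrist");cv2.imwrite("pics/w8.png",im);np.save("w8.npy",m["pose"])
g=im.max(2);k=(g<45).astype(np.uint8);k[220:]=0
for c in comps(k,600):
    ys,xs=np.nonzero(c);p=plane(m,np.c_[xs,ys],.185,1)[:,:2];mu=p.mean(0);u=np.linalg.svd(p-mu,full_matrices=0)[2][0];t=(p-mu)@u;v=(p-mu)@[-u[1],u[0]]
    print(len(xs),xs.mean(),ys.mean(),mu,np.arctan2(u[1],u[0]),np.ptp(t),np.ptp(v))
cv2.imwrite("pics/w8c.png",cv2.resize(im[:280,70:490],(800,533),interpolation=2))
E
```

```text
18.375 [ 0.4676 -0.0033  0.2761] [3.1403 0.0017 3.0949] 0.02975662855090155 [ 0.4153 -0.0103 -0.3815 -0.0004 -1.1974 -2.0327]
```

View pics/w8c.png

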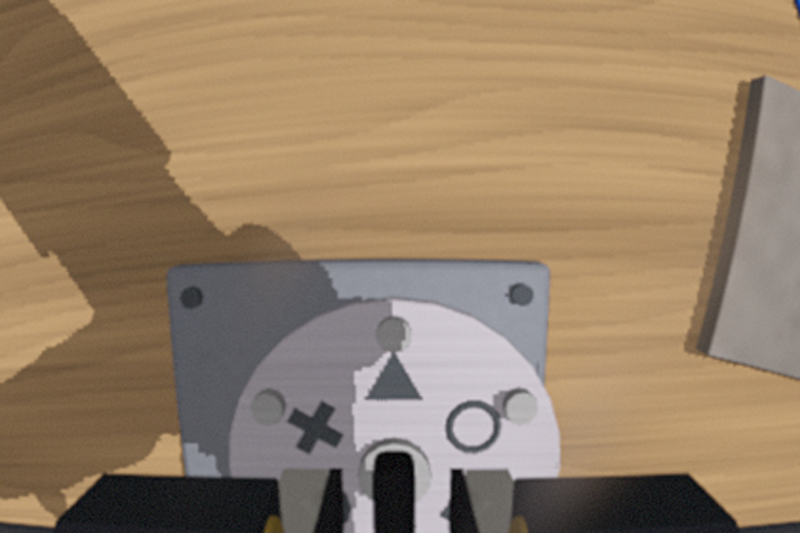

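The star's opposite, the triangle, is at crop (394,378) with its button at (394,333), directly in front. The cross is at (316,428) and the ring at (473,426). I'll compute the dial angle.

```bash
python3 - <<'E'
from h import *
from scipy.optimize import least_squares
im=cv2.imread("pics/w8.png");m=arm.camera_model("wrist");m["pose"]=np.load("w8.npy")
hsv=cv2.cvtColor(im,cv2.COLOR_BGR2HSV)
d=lambda a:np.array(a)*.525+[70,0]
# ellipse centres by mask: dark motifs
pts=np.r_[plane(m,d([[316,428],[473,426]]),.094,1),plane(m,d([[268,406],[393,332],[520,406]]),.106,1)][:,:2]
rr=np.array([.05]*2+[.078]*3);aa=np.radians([240,120,240,180,120])
o=least_squares(lambda p:(np.c_[p[0]+rr*np.cos(p[2]+aa),p[1]+rr*np.sin(p[2]+aa)]-pts).ravel(),[.528,-.006,0]);print("dial",o.x,(o.fun*1000).round(1))
e=[]
for cc in range(172,352):
    k=np.argmin(np.diff(hsv[125:150,cc,1].astype(int)));e.append([cc,125.5+k])
E=plane(m,e,.03,1);f=np.polyfit(E[:,1],E[:,0],1);
for _ in range(3):
    r=E[:,0]-np.polyval(f,E[:,1]);k=abs(r)<max(.001,r.std());f=np.polyfit(E[k,1],E[k,0],1)
print("front edge: press yaw",-np.arctan(f[0]),k.sum())
E
python3 go.py .5676 -.0033 .276
```

```text
dial [ 0.5268 -0.0065 -0.0415] [-1.5 -0.4 -0.8  0.2  1.  -1.4  0.8  0.3  0.5  1.4]
front edge: press yaw -0.04576273302162959 179
18.425 [ 0.4686 -0.0032  0.2759] [3.1407 0.0018 3.0949] 0.02937527495767791 [ 0.0642 -1.0996 -0.7904]
shift shares [-0.9885  0.0452  0.0006]
```

The dial stands at about 0.004 rad, so it's on the star. Next I'll check the lever numerically before pushing it.

```bash
python3 - <<'E'
from h import *
piv=np.array([.6603,-.1778,.15]);d=np.array([-.99895,.0458,0]);c=np.sqrt(.5)
for n in("top","side"):
    im=cv2.imread(f"pics/{n}0.png");m=arm.camera_model(n)
    ends=[piv+r*c*(d+[0,0,1]) for r in(.124,.175,.226)];q=proj(m,ends);print(n,q.round(1))
    k=im.max(2)<62;x,y=q[1].astype(int);b=np.zeros_like(k);b[y-25:y+25,x-25:x+25]=k[y-25:y+25,x-25:x+25]
    C=max(comps(b,20),key=np.sum);ys,xs=np.nonzero(C);print(len(xs),xs.mean(),ys.mean(),xs.min(),xs.max(),ys.min(),ys.max())
E
python3 go.py .5554 -.173 .366 3.095
```

```text
top [[362.9 162.8]
 [365.5 173.4]
 [368.4 184.7]]
227 365.50660792951544 172.51982378854626 359 372 160 185
side [[346.  207.4]
 [337.  200.6]
 [327.6 193.5]]
193 337.2020725388601 200.98445595854923 326 348 192 210
18.425 [ 0.4686 -0.0032  0.2759] [3.1407 0.0018 3.0949] 0.02937527495767791 [ 0.0642 -1.0996 -0.7904]
shift shares [-0.9474 -1.6549 -0.901 ]
turn z share -3.2878906518417074e-05
```

Request:
arm_command:
  series: [0,0,0,0,0,-0.5,0,0,0,0,0,-0.3,-0.9,0,0,0,0,0,-0.8,-0.9,0,0,0,0,0,-0.8,-0.9,0]

```text
t: 18.92
eef_pos: [0.4656, -0.0854, 0.3652]
ee_rot: [-3.141, 0.0, 3.091]
force: [0.5, 0.5, -0.5]
width: 0.0009
gripper_force: 0.0
```

Request:
arm_command:
  series: [0,0,0,-0.4,-0.4,0,0,0,0,0,-0.945,-0.85,0,0,0,0,0,-0.945,-0.85,0,0,0,0,0,-0.945,-0.85,0,0]

```text
t: 19.42
eef_pos: [0.556, -0.1727, 0.3636]
ee_rot: [-3.142, -0.003, 3.093]
force: [0.3, 0.9, -0.8]
width: 0.0003
gripper_force: 0.0
```

```bash
python3 go.py .5554 -.173 .310 3.095
```

```text
19.425 [ 0.556  -0.1727  0.3636] [-3.1415 -0.0026  3.0932] 0.0002808283291412452 [ 0.3495  0.9218 -0.771 ]
shift shares [ 0.0046 -0.0033  0.536 ]
turn z share -0.0011732588759095798
```

Request:
arm_command:
  series: [0,0,0,0,0,0.3,0,0,0,0,0,0,0.54,0,0,0,0,0,0,0.54,0]

```text
t: 19.8
eef_pos: [0.5542, -0.1715, 0.3102]
ee_rot: [3.141, -0.002, 3.095]
force: [0.4, 0.5, 0.9]
width: 0.0003
gripper_force: 0.0
```

Request:
arm_command:
  series: [0,0,0,0.1,0,0.12,0,0,0,0,0.2,0,0.25,0,0,0,0,0.32,0,0.42,0,0,0,0,0.42,0,0.59,0,0,0,0,0.49,0,0.75,0,0,0,0,0.53,0,0.9,0]

```text
t: 20.55
eef_pos: [0.5028, -0.17, 0.2238]
ee_rot: [-3.141, 0.003, 3.095]
force: [-4.4, -0.1, 8.6]
width: 0.0002
gripper_force: 3.7
```

```bash
python3 go.py .495 -.170 .1825
```

```text
20.55 [ 0.5028 -0.17    0.2238] [-3.1406  0.0033  3.0955] 0.0001766556180725833 [-4.3875 -0.1052  8.6268]
shift shares [ 0.0789 -0.0033  0.413 ]
```

Request:
arm_command:
  series: [0,0,0,0.03,0,0.12,0,0,0,0,0.05,0,0.24,0,0,0,0,0.07,0,0.34,0,0,0,0,0.08,0,0.4,0,0,0,0,0.08,0,0.4,0]

```text
t: 21.18
eef_pos: [0.4953, -0.1697, 0.1838]
ee_rot: [-3.14, 0.003, 3.096]
force: [-3.9, 0.2, 9.4]
width: 0.0004
gripper_force: 4.5
```

```bash
python3 go.py .495 -.170 .1825
```

```text
21.175 [ 0.4953 -0.1697  0.1838] [-3.1405  0.0029  3.0956] 0.00039675592865594846 [-3.8568  0.1714  9.4295]
shift shares [ 0.0029 -0.0034  0.0127]
```

Request:
arm_command:
  series: [0,0,0,0,0,0.02,0,0,0,0,0,0,0.04,0,0,0,0,0,0,0.04,0]

```text
t: 21.55
eef_pos: [0.4953, -0.1697, 0.1824]
ee_rot: [-3.14, 0.004, 3.096]
force: [-11.6, 4.8, 28.2]
width: 0.0006
gripper_force: 14.3
```

Request:
arm_command:
  series: [0,0,0,-0.03,0,-0.2,0,0,0,0,-0.08,0,-0.4,0,0,0,0,-0.14,0,-0.6,0,0,0,0,-0.23,0,-0.8,0,0,0,0,-0.37,0,-1,0]

```text
t: 22.18
eef_pos: [0.5328, -0.1712, 0.2809]
ee_rot: [-3.141, 0.005, 3.095]
force: [2.0, 0.0, 0.7]
width: 0.0004
gripper_force: 1.0
```

Request:
arm_command:
  series: [0,0,0,-0.3,0,-0.3,0,0,0,0,-0.3,0,-0.7,0,0,0,0,-0.3,0,-1,0,0,0,0,-0.3,0,-1,0]

```text
t: 22.68
eef_pos: [0.5624, -0.1727, 0.3819]
ee_rot: [-3.141, 0.007, 3.095]
force: [0.4, 0.1, -1.2]
width: 0.0004
gripper_force: 0.0
```

```bash
python3 go.py .4676 -.0033 .37 3.095
```

```text
22.675 [ 0.5624 -0.1727  0.3819] [-3.141   0.0073  3.0951] 0.00038294266382444907 [ 0.43    0.0654 -1.1837]
shift shares [1.0268 1.6477 0.1103]
turn z share 4.065555877868716e-05
```

Request:
arm_command:
  series: [0,0,0,0.3,0.4,0,0,0,0,-0.1,0.5,0.9,0,0,0,0,-0.2,0.5,1,0,0,0,0,-0.3,0.5,1,0,0,0,0,-0.4,0.5,1,0,0]

```text
t: 23.3
eef_pos: [0.5158, -0.0699, 0.3778]
ee_rot: [-3.141, 0.001, -2.554]
force: [0.0, 0.6, 0.1]
width: 0.0004
gripper_force: 0.0
```

Request:
arm_command:
  series: [0,0,-0.1,0.2,0.4,0,0,0,0,-0.2,0.4,0.9,0,0,0,0,-0.3,0.6,1,0,0,0,0,-0.4,0.7,1,0,0,0,0,-0.5,0.7,1,0,0,0,0,-0.6,0.7,1,0,0,0,0,-0.6,0.7,1,0,0]

```text
t: 24.18
eef_pos: [0.4025, -0.0254, 0.3775]
ee_rot: [-3.141, 0.001, -1.619]
force: [0.3, 0.3, -0.1]
width: 0.0003
gripper_force: 0.0
```

```bash
python3 go.py .6126 .1624 .28 -1.622
```

```text
24.175 [ 0.4025 -0.0254  0.3775] [-3.1406  0.0005 -1.6187] 0.0003380442051129531 [ 0.2553  0.3404 -0.099 ]
shift shares [-1.9756 -2.0076  0.9784]
turn z share 0.0020691606139989897
```

Request:
arm_command:
  series: [0,0,0,-0.5,-0.5,0,0,0,0,0,-1,-1,0,0]

```text
t: 24.42
eef_pos: [0.4961, 0.0595, 0.3782]
ee_rot: [-3.139, 0.001, -1.623]
force: [0.0, -0.7, 1.4]
width: -0.0001
gripper_force: 0.0
```

Request:
arm_command:
  series: [0,0,0,-0.5,-0.5,0.3,0,0,0,0,-0.97,-1,0.9,0,0,0,0,-0.97,-1,0.95,0,0,0,0,-0.97,-1,0.95,0]

```text
t: 24.92
eef_pos: [0.5996, 0.1518, 0.2776]
ee_rot: [3.135, -0.003, -1.621]
force: [-0.8, -0.3, 0.5]
width: 0.0003
gripper_force: 0.0
```

```bash
python3 - <<'E'
from h import *
m=arm.camera_model("wrist");im=arm.grab_frame("wrist");cv2.imwrite("pics/w9.png",im);s=arm.get_state();print(s["t"],s["eef_pos"],s["ee_rot"])
hsv=cv2.cvtColor(im,cv2.COLOR_BGR2HSV)
b=(hsv[...,0]>15)&(hsv[...,0]<32)&(hsv[...,1]>140);b[160:]=0
c=max(comps(b,200),key=np.sum);ys,xs=np.nonzero(c);pb=plane(m,np.c_[xs,ys],.065,1)
print("bar end y",pb[:,1].max(),"exp .1195 (was .1186)",[((q:=pb[abs(pb[:,1]-y0)<.002])[:,0].min(),q[:,0].max()) for y0 in(.085,.1)])
k=(im.max(2)<45).astype(np.uint8);k[200:]=0
for c in comps(k,300):
    ys,xs=np.nonzero(c);p=plane(m,np.c_[xs,ys],.185,1)[:,:2];mu=p.mean(0);u=np.linalg.svd(p-mu,full_matrices=0)[2][0];t=(p-mu)@u
    print("dark",len(xs),xs.mean(),ys.mean(),mu,np.arctan2(u[1],u[0]),np.ptp(t))
# buttons: bright/grey discs; check expected button and motif positions on the dial
for a in(60,120,180): print("button exp px",a,proj(m,[.528+.078*np.cos(np.radians(a)-.046),-.0066+.078*np.sin(np.radians(a)-.046),.106],1)[0],"motif",proj(m,[.528+.05*np.cos(np.radians(a)-.046),-.0066+.05*np.sin(np.radians(a)-.046),.094],1)[0])
g=cv2.cvtColor(im,cv2.COLOR_BGR2GRAY)
dm=(g<85)&(hsv[...,1]<60);dm[130:]=0
for c in comps(dm,80):
    ys,xs=np.nonzero(c);print("motif?",len(xs),(xs.min()+xs.max())/2,(ys.min()+ys.max())/2)
for n in("top","side"):
    im=arm.grab_frame(n);cv2.imwrite(f"pics/{n}9.png",im);k=im.max(2)<62
    x,y=(365,173) if n=="top" else(337,201);B=np.zeros_like(k);B[y-25:y+25,x-25:x+25]=k[y-25:y+25,x-25:x+25]
    C=max(comps(B,20),key=np.sum);ys,xs=np.nonzero(C);print(n,len(xs),xs.mean(),ys.mean())
    o=cv2.imread(f"pics/{n}0.png");D=cv2.absdiff(im,o).max(2)>50
    for c in comps(D,150):
        ys,xs=np.nonzero(c);print("  changed",len(xs),xs.mean().round(),ys.mean().round())
E
```

```text
24.975 [0.5996 0.1511 0.28  ] [ 3.1383 -0.0024 -1.6208]
bar end y 0.11825429362608232 exp .1195 (was .1186) [(np.float64(0.5959262408179006), np.float64(0.6226657916863023)), (np.float64(0.5966338703054656), np.float64(0.6235237031361006))]
dark 2313 361.15175097276267 11.368785127539992 [ 0.5309 -0.0008] -3.1148198654308334 0.07549108807429966
button exp px 60 [302.5034  96.5795] motif [315.8676  73.0646]
button exp px 120 [382.6787  99.8789] motif [365.7715  75.5191]
button exp px 180 [418.6542  37.5244] motif [388.8847  36.4594]
motif? 9159 221.5 44.5
motif? 1861 356.0 24.0
motif? 80 335.5 39.0
motif? 613 316.0 73.0
motif? 320 365.5 75.5
motif? 388 307.0 114.0
motif? 97 199.0 111.0
motif? 97 401.5 113.0Traceback (most recent call last):
  File "<stdin>", line 20, in <module>
ValueError: max() iterable argument is empty
```

The dial motifs match angle 0 to within 0.3 px, and the bar end hasn't moved. One last check of the lever in the side view, then I'll hand in.

```bash
python3 - <<'E'
from h import *
im=arm.grab_frame("side");k=im.max(2)<62
x,y=337,201;B=np.zeros_like(k);B[y-25:y+25,x-25:x+25]=k[y-25:y+25,x-25:x+25]
for C in comps(B,20): ys,xs=np.nonzero(C);print("side",len(xs),xs.mean(),ys.mean())
o=cv2.imread("pics/side0.png");D=cv2.absdiff(im,o).max(2)>50
for c in comps(D,100):
    ys,xs=np.nonzero(c);print("  changed",len(xs),xs.mean().round(),ys.mean().round())
s=arm.get_state();print(s["t"],s["force"])
E
```

```text
side 197 337.20304568527916 200.72081218274113
  changed 14800 110.0 83.0
  changed 5135 283.0 68.0
  changed 2551 84.0 235.0
  changed 1596 194.0 210.0
  changed 930 300.0 220.0
  changed 1111 198.0 278.0
  changed 281 296.0 262.0
  changed 4275 272.0 320.0
  changed 1959 136.0 340.0
25.075 [ 0.0065 -0.7543  0.4851]
```

```bash
python3 -c "
from station import arm
print(arm.job_done())"
```

```text
the job is handed in; nothing more can be done
None
```

I handed the job in at about 25 s: the bar is home against the end stop, the dial is on the star, and the lever was pushed to its stop and is back up; I didn't look at the stamped mark itself or measure the bystanders one by one.

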